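# Line up a spindle bearing with a drift and drop in its screws

### The job

The three-eared bearing flange has crept round on its spindle, one way or the other, so its holes are half off the holes in the plate under it. Feel the tapered drift down through any one ear into the plate's hole and ease it in until its collar sits on the ear, so that the taper draws the flange into line; press no harder than about 15 newtons and do not push the flange with the gripper. Leave the drift standing there, drop the two cap screws into the other two holes with their heads fully down on the ears, let go, and leave the other things on the bench where they are.

Things in the scene. Friction and masses are not known exactly. Their poses are not given: they have to be found in the camera images.
- spindle: Vertical steel spindle, origin on the bench on its axis, z up. It stands in a fixed grey frame: bored top plate 170 x 170 x 16 mm, its top 86 mm above the bench, free below. On the plate round the spindle lies the dark iron bearing flange with three ears; its hub rises above the ears: 60 mm wide to 14 mm, 33 mm wide to 24 mm, the 25 mm spindle end to 30 mm.
- ear_hole0 (a point): Centre of the 14 mm hole in ear 0 of the flange, at the ear's upper face, 100 mm above the bench; ear 35 mm wide, 14 mm thick, hole 50 mm from the axis, ears 120 degrees apart, numbered anticlockwise from above. Turns stiffly with the flange (7 N at the hole), stays where left. Its 14 mm plate hole starts 7 to 8.5 mm off, round the spindle, either way (not measured), alike for all ears.
- ear_hole1 (a point): Centre of the 14 mm hole in ear 1 of the flange, at the ear's upper face, 100 mm above the bench; ear 35 mm wide, 14 mm thick, hole 50 mm from the axis, ears 120 degrees apart, numbered anticlockwise from above. Turns stiffly with the flange (7 N at the hole), stays where left. Its 14 mm plate hole starts 7 to 8.5 mm off, round the spindle, either way (not measured), alike for all ears.
- ear_hole2 (a point): Centre of the 14 mm hole in ear 2 of the flange, at the ear's upper face, 100 mm above the bench; ear 35 mm wide, 14 mm thick, hole 50 mm from the axis, ears 120 degrees apart, numbered anticlockwise from above. Turns stiffly with the flange (7 N at the hole), stays where left. Its 14 mm plate hole starts 7 to 8.5 mm off, round the spindle, either way (not measured), alike for all ears.
- drift: Drift pin, dark steel: round grip 18 mm wide, 35 mm tall over a collar 23 mm wide, 5 mm thick (its lowest 5 mm). Below the collar 66 mm long: 30 mm of straight shank 13.2 mm thick, then a 36 mm taper to a flat 4.5 mm tip. Origin on its axis at the collar's underside, z up along the grip. Hangs upright in a block hole by its collar. 0.14 to 0.23 kg.
- bolt1: Socket-head cap screw, bright steel: round head 18 mm wide and 12 mm tall, shank 11.7 mm thick and 42 mm long with a chamfered end. Origin on its axis at the head's underside, z up to the head. Hangs upright in a block hole by its head. 70 g.
- bolt2: Socket-head cap screw, bright steel: round head 18 mm wide and 12 mm tall, shank 11.7 mm thick and 42 mm long with a chamfered end. Origin on its axis at the head's underside, z up to the head. Hangs upright in a block hole by its head. 70 g.
- block: Fixed wooden block 165 x 56 mm, 78 mm tall, origin at the centre of its underside, z up. Three 14 mm holes through its top, in a row along its x at -52, 0 and +52 mm, hold the drift and the two screws by collar or head, in any order. It stands left or right of the frame.
- drum: Bystander: sanding drum, 65 mm wide, 90 mm tall, standing; origin at the centre of its underside.
- wrench: Bystander: steel spanner, 170 mm long, lying beside or behind the frame; origin under its middle.
- screwdriver: Bystander: screwdriver, 200 mm long, lying behind the frame; origin under its middle.
- jar: Bystander: glass jar with steel lid, 68 mm wide, 85 mm tall; origin at the centre of its underside.
- offcut: Bystander: wood strip 190 x 38 x 19 mm lying flat; origin at the centre of its underside.
- tape: Bystander: yellow tape measure 66 x 36 mm, 62 mm tall; origin at the centre of its underside.
- square: Bystander: try square, wooden stock 160 mm long, steel blade 110 mm, lying flat; origin under the stock's middle.

How it is judged (in metres and radians):
On the way:
1. the drift stands in one of the three holes with its collar down on the ear (((horizontal distance between drift and ear_hole0 below 0.003 m and z of drift in the frame of ear_hole0 below 0.003 m and angle between drift's own z axis and vertical below 0.08 rad) or (horizontal distance between drift and ear_hole1 below 0.003 m and z of drift in the frame of ear_hole1 below 0.003 m and angle between drift's own z axis and vertical below 0.08 rad) or (horizontal distance between drift and ear_hole2 below 0.003 m and z of drift in the frame of ear_hole2 below 0.003 m and angle between drift's own z axis and vertical below 0.08 rad))), for 0.2 s.
At the end, for the whole second after the job is handed in: The drift stands upright in one of the three holes with its collar within 4 mm of the ear, both cap screws stand upright in the other two holes with their heads within 3 mm of the ears, and all three are released and at rest (((horizontal distance between drift and ear_hole0 below 0.003 m and z of drift in the frame of ear_hole0 below 0.004 m and angle between drift's own z axis and vertical below 0.08 rad) or (horizontal distance between drift and ear_hole1 below 0.003 m and z of drift in the frame of ear_hole1 below 0.004 m and angle between drift's own z axis and vertical below 0.08 rad) or (horizontal distance between drift and ear_hole2 below 0.003 m and z of drift in the frame of ear_hole2 below 0.004 m and angle between drift's own z axis and vertical below 0.08 rad)) and ((horizontal distance between bolt1 and ear_hole0 below 0.003 m and z of bolt1 in the frame of ear_hole0 below 0.003 m and angle between bolt1's own z axis and vertical below 0.08 rad) or (horizontal distance between bolt1 and ear_hole1 below 0.003 m and z of bolt1 in the frame of ear_hole1 below 0.003 m and angle between bolt1's own z axis and vertical below 0.08 rad) or (horizontal distance between bolt1 and ear_hole2 below 0.003 m and z of bolt1 in the frame of ear_hole2 below 0.003 m and angle between bolt1's own z axis and vertical below 0.08 rad)) and ((horizontal distance between bolt2 and ear_hole0 below 0.003 m and z of bolt2 in the frame of ear_hole0 below 0.003 m and angle between bolt2's own z axis and vertical below 0.08 rad) or (horizontal distance between bolt2 and ear_hole1 below 0.003 m and z of bolt2 in the frame of ear_hole1 below 0.003 m and angle between bolt2's own z axis and vertical below 0.08 rad) or (horizontal distance between bolt2 and ear_hole2 below 0.003 m and z of bolt2 in the frame of ear_hole2 below 0.003 m and angle between bolt2's own z axis and vertical below 0.08 rad)) and linear speed of each of drift, bolt1, bolt2 below 0.02 m/s); the robot touches nothing.
It fails at once if the drift is forced: more than 45 N between it and the flange or the plate under it (contact force between drift and spindle above 45 N or contact force between drift and frame_a above 45 N or contact force between drift and frame_b above 45 N).
It fails at once if a cap screw is forced: more than 45 N between it and the flange (contact force between any of bolt1, bolt2 and spindle above 45 N).
It fails at once if the gripper or arm pushes on the flange with more than 8 N (contact force between any of the fingers, the arm and spindle above 8 N).
It fails at once if another thing on the bench is moved more than 30 mm (distance of any of drum, wrench, screwdriver, jar, offcut, tape, square from where it was at the start of the episode above 0.03 m).
It also fails if it takes over 72 s, if anything falls off the work surface, if the arm or the gripper's body presses on something with over 40 N, if the wrist force passes 120 N, or if a joint passes its speed limit or range.

### The arm

A 7-joint arm with a two-finger parallel gripper is mounted at the origin on the work surface. World frame = base frame: x ahead of the robot, y to its left, z up, the work surface at z = 0. Lengths are in mm, angles in rad, forces in N, time in s.
With the tool pointing down it reaches from about 400 to 850 mm from the base axis. Payload 4.5 kg.
Tool frame: the origin (TCP) lies at the very end of the fingers, on their centre line; the grasp point (between the pads) lies 19 mm behind it; z points along the fingers, y is the line along which they close (so a half turn about z gives the same grasp; the last joint's range is limited). The gripper opens to 88 mm and grips with 3 to 60 N. Pads are 18 mm wide; open, the fingers measure 123 mm over their backs; the gripper's body (75 mm by 187 mm) begins 45 mm behind the grasp point.
Start: joints at [-1.201, 0.689, -0.195, 1.565, 0.157, 0.902, -0.215], TCP at [205.934, 590.123, 238.743] pointing down, gripper open.
Joint ranges: [-3.01, 3.01], [-0.46, 2.08], [-1.47, 1.51], [0.13, 2.56], [-1, 4.14], [0.04, 2.09], [-2.66, 2.66]. Speed limits (rad/s): [2.57, 2.57, 3.14, 3.14, 3.14, 3.14, 3.14].

### API

Orientations are given as a unit quaternion [w, x, y, z].
In Python, from bench import manip gives the robot as it stands.
- The arm moves only by the tool jog_arm, never from a script. Its arguments are lists of equal length, an entry for each row: "delta_pos": the shift along the tool's x, y, z scaled (see below), a list of three; "dr": the turn, a rotation vector about the tool's x, y, z scaled (see below), a list of three; "hand": the opening, from 0 (shut) to 1 (fully open). A call has 1 to 5 rows; each row is the pose to reach, as a shift and turn from the pose commanded when the call began, along the tool's axes at that moment; what a row does not reach only later rows make up. The controller multiplies each number of a shift by 400 mm and each number of a turn by 60 degrees. A row lasts 1/12 s, in which the tool goes at most 41.7 mm and 7.16 degrees, less where a joint would pass 70% of its speed; a pose out of reach is approached as far as the arm can. A call with a number of a shift or a turn outside -1 to 1 is refused whole. A call with a gripper value outside its range is refused whole. The fingers move at their own pace and stop on an object; "force" is the grip in N (left out, the last holds). Time passes only in rows, so rows that repeat a pose let the fingers close. It gives the time, the measured TCP pose, the force, the opening and the grip force at its end, in the units of the state.
- manip.read_state(): the state, without advancing time (a new reading comes with each control period).
- manip.grab_frame(name): name is "side" or "top" or "wrist"; returns a dict with "pixels" (480x640x3 uint8, red, green, blue), "fx", "fy", "cx", "cy" (pixels), "R" (3x3) and "t" (3): a world point X has camera coordinates R X + t. Camera axes: x right, y down, z forward; pixel columns grow to the right and rows downward; lengths in mm; the calibration is good to about 2 mm. The wrist camera is an equidistant fisheye: a pixel r from the principal point sees the ray r / f radians off the axis. A picture is of the moment at which its call begins. There is no depth.
- manip.sign_off(): hands the job in; it is judged then, once.
The state is a dict: "t": time; "q": joint angles; "qvel": joint speeds; "effort": joint torques, N m; "ee_pos": TCP position; "ee_rot": TCP orientation; "contact_force": force on the tool from outside, world axes, zero at the start; "ft_torque": the same for the moment, N m; "grip_width": opening from 0.0 (shut) to 1.0 (fully open); "finger_force": force on a finger pad.
Only numpy, scipy, OpenCV 4.12 (cv2) and the standard library are available. Lean on these libraries where they do the work, as an engineer would, in place of code of your own. Each camera call takes 0.05 s, during which the arm holds its last target. There are 200 camera calls.

## Working session

There is one attempt and no reset: what is moved stays moved. The work goes in short steps, Python scripts to look and compute and a tool call to move; the robot and the scene stay as the last step left them, time stands still between calls to the robot, and variables do not carry over. Pictures are saved under pics/ and viewed, at most 10 in all, crops included, and the job is handed in when it is done.

Besides the shell and the picture viewer there is one more tool, called as name(argument=value, ...) on one line, values as JSON. jog_arm: Moves the arm, as the interface text tells. Shifts and turns lie within -1 to 1; 1 stands for 400 mm of shift or 60 degrees of turn. Its arguments: {"type":"object","properties":{"delta_pos":{"type":"array","items":{"type":"array","items":{"type":"number","minimum":-1,"maximum":1}}},"dr":{"type":"array","items":{"type":"array","items":{"type":"number","minimum":-1,"maximum":1}}},"hand":{"type":"array","items":{"type":"number"}},"force":{"type":"number"}},"required":["delta_pos","dr","hand"]}

```bash
mkdir -p pics; ls; cat > h.py <<'E'
from bench import manip
import numpy as np, cv2
from scipy.spatial.transform import Rotation as Rn
def grab(n,save=None):
    f=manip.grab_frame(n)
    if save: cv2.imwrite('pics/'+save,f['pixels'][:,:,::-1])
    return f
def ray(f,u,v,fish=False):
    a=(u-f['cx'])/f['fx'];b=(v-f['cy'])/f['fy']
    if fish:
        r=np.hypot(a,b);s=np.sin(r)/r if r>1e-9 else 1;d=np.array([a*s,b*s,np.cos(r)])
    else: d=np.array([a,b,1.])
    R=np.array(f['R']);t=np.array(f['t'])
    return -R.T@t,R.T@d
def onz(f,u,v,z,fish=False):
    c,d=ray(f,u,v,fish);return c+d*(z-c[2])/d[2]
def proj(f,X,fish=False):
    p=np.array(f['R'])@np.array(X,float)+np.array(f['t'])
    if fish:
        r=np.arctan2(np.hypot(p[0],p[1]),p[2]);k=r/np.hypot(p[0],p[1])
        return np.array([f['cx']+f['fx']*k*p[0],f['cy']+f['fy']*k*p[1]])
    return np.array([f['cx']+f['fx']*p[0]/p[2],f['cy']+f['fy']*p[1]/p[2]])
def tri(rays):
    A=np.zeros((3,3));b=np.zeros(3)
    for c,d in rays:
        d=d/np.linalg.norm(d);P=np.eye(3)-np.outer(d,d);A+=P;b+=P@c
    return np.linalg.solve(A,b)
def st():
    s=manip.read_state();R=Rn.from_quat(np.r_[s['ee_rot'][1:],s['ee_rot'][0]]).as_matrix()
    return s,R
E
python3 - <<'E'
from h import *
s,R=st();print(s);print(R.round(3))
for n in('side','top'):
    f=grab(n,n+'0.png');print(n,f['fx'],f['fy'],f['cx'],f['cy'],np.array(f['R']).round(3).tolist(),np.array(f['t']).round(1))
f=grab('wrist','wrist0.png');print(f['fx'])
E
```

```text
pics
{'t': 0.0, 'q': array([-1.20119424,  0.68998114, -0.1945322 ,  1.56633113,  0.15731287,
        0.90251003, -0.21509509]), 'qvel': array([-1.74664275e-03,  1.35287125e-03, -7.51798669e-05,  3.31921423e-04,
        3.98422456e-04, -5.68005070e-04,  1.30104347e-03]), 'effort': array([ 1.13079039e-07, -5.27566767e+01, -1.26690120e+00, -1.53438127e+01,
       -5.25796157e-02,  6.39737671e-03,  1.73513486e-04]), 'ee_pos': array([205.78749099, 589.48177547, 237.91571616]), 'ee_rot': array([-8.72551075e-05,  1.67059092e-01,  9.85946458e-01, -9.13459116e-04]), 'contact_force': array([0.68586251, 0.27127605, 0.02059381]), 'ft_torque': array([-0.00548428,  0.01931812, -0.01021547]), 'finger_force': 0.0, 'grip_width': 1.000606444597821}
[[-0.944  0.329 -0.   ]
 [ 0.329  0.944 -0.002]
 [-0.    -0.002 -1.   ]]
side 548.2190928638347 548.2190928638347 323.05171553105583 238.55054589191715 [[0.716, -0.698, 0.016], [-0.514, -0.543, -0.664], [0.472, 0.467, -0.748]] [-453.9  365.5 1009. ]
top 434.61361934158066 434.61361934158066 318.0771437882207 233.8159043370451 [[0.015, -1.0, 0.009], [-0.999, -0.015, -0.047], [0.047, -0.008, -0.999]] [ -17.8  585.1 1339.2]
371.64829954431775
```

View pics/top0.png

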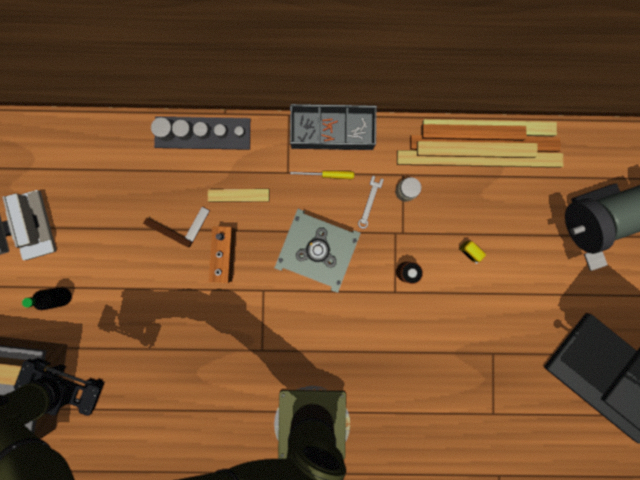

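View pics/side0.png

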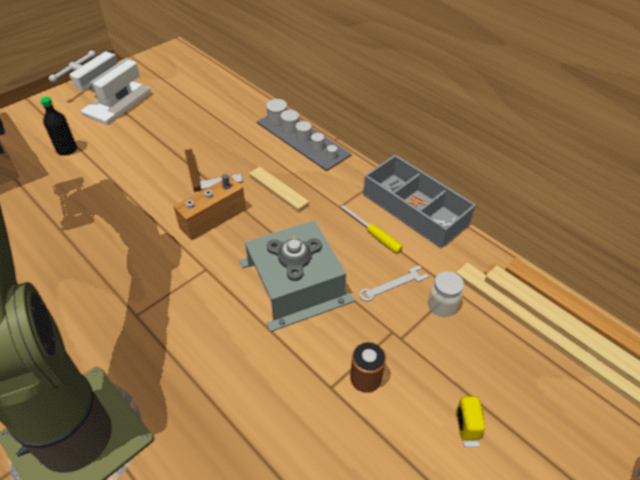

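Top view: the block is at (222,252), with holes near (222,232), (219,254) and (218,272), and the flange is at (318,250). Side view: the drift is the dark pin at (226,182), the far hole of the block. The screws are at (209,194) and (189,204).

```bash
python3 - <<'E'
from h import *
f=grab('top');g=grab('side');w=grab('wrist')
s,R=st()
for a,b in(((222,232),(226,182)),((219,254),(209,194)),((218,272),(189,204)),((318,250),(294,243))):
    print(tri([ray(f,*a),ray(g,*b)]).round(1),onz(f,*a,90).round(1))
print('cam in tool',R.T@(ray(w,0,0,True)[0]-s['ee_pos']),(np.array(w['R'])@R).round(3),w['cx'],w['cy'])
E
```

```text
[578.2 278.2  84.9] [582.8 273.4  90. ]
[519.4 281.8  80. ] [518.3 280.5  90. ]
[465.1 284.2  81.3] [465.7 282.1  90. ]
[534.7  -9.1 129.5] [534.3  -8.8  90. ]
cam in tool [  77.46774477    0.41173767 -146.22324389] [[ 0.     1.     0.   ]
 [-0.954  0.    -0.3  ]
 [-0.3    0.     0.954]] 321.11420354543316 240.97544423053438
```

```bash
cat >> h.py <<'E'
def go(p,yaw=None,n=None):
    """print scaled tool delta to reach p (tool down) with tool y at yaw deg"""
    s,R=st();d=R.T@(np.array(p,float)-s['ee_pos'])
    dr=np.zeros(3)
    if yaw is not None:
        y=np.array([np.cos(np.radians(yaw)),np.sin(np.radians(yaw)),0]);z=np.array([0,0,-1.])
        T=np.c_[np.cross(y,z),y,z];dr=Rn.from_matrix(R.T@T).as_rotvec()
    print('d',(d/400).round(4),'dr',(dr/np.radians(60)).round(4),'dist',np.linalg.norm(d).round(1),'pos',s['ee_pos'].round(1),'F',s['contact_force'].round(1),'w',round(s['grip_width']*88,1),round(s['finger_force'],1),'t',round(s['t'],2))
E
python3 -c "
from h import *
go([560,220,230],87)"
```

```text
d [-1.1405 -0.5814  0.0215] dr [-6.000e-04 -1.000e-04 -2.706e-01] dist 512.2 pos [205.9 589.9 238.5] F [-0.2  0.1 -0.6] w 88.2 0.0 t 0.3
```

jog_arm(delta_pos=[[-0.09, -0.046, 0], [-0.18, -0.092, 0], [-0.27, -0.138, 0], [-0.36, -0.184, 0], [-0.45, -0.23, 0]], dr=[[0, 0, 0], [0, 0, 0], [0, 0, 0], [0, 0, 0], [0, 0, 0]], hand=[1, 1, 1, 1, 1])

```text
t: 0.72
ee_pos: [346.6, 442.4, 238.8]
ee_rot: [0.0, 0.167, 0.986, 0.0]
contact_force: [-0.3, 0.6, -0.1]
grip_width: 1.0
finger_force: 0.0
```

jog_arm(delta_pos=[[-0.09, -0.046, 0], [-0.18, -0.092, 0], [-0.27, -0.138, 0], [-0.36, -0.184, 0], [-0.45, -0.23, 0]], dr=[[0, 0, 0], [0, 0, 0], [0, 0, 0], [0, 0, 0], [0, 0, 0]], hand=[1, 1, 1, 1, 1])

```text
t: 1.13
ee_pos: [486.4, 296.1, 238.9]
ee_rot: [0.0, 0.167, 0.986, 0.0]
contact_force: [0.4, 0.7, -0.6]
grip_width: 1.0
finger_force: 0.0
```

jog_arm(delta_pos=[[-0.08, -0.04, 0.02], [-0.16, -0.08, 0.02], [-0.24, -0.12, 0.02], [-0.24, -0.12, 0.02], [-0.24, -0.12, 0.02]], dr=[[0, 0, -0.09], [0, 0, -0.18], [0, 0, -0.27], [0, 0, -0.27], [0, 0, -0.27]], hand=[1, 1, 1, 1, 1])

```text
t: 1.55
ee_pos: [561.8, 217.7, 230.3]
ee_rot: [0.0, 0.03, 1.0, -0.0]
contact_force: [-0.1, 0.7, 0.4]
grip_width: 1.002
finger_force: 0.0
```

```bash
python3 - <<'E'
from h import *
import pickle
f=grab('wrist','w1.png');pickle.dump(f,open('w1.pkl','wb'));go([560,60,230],87)
E
```

```text
d [-0.0218 -0.4     0.001 ] dr [ 0.0004 -0.0006 -0.0032] dist 160.2 pos [560.2 220.2 230.5] F [-0.5  0.7  0.1] w 88.2 0.0 t 1.6
```

View pics/w1.png

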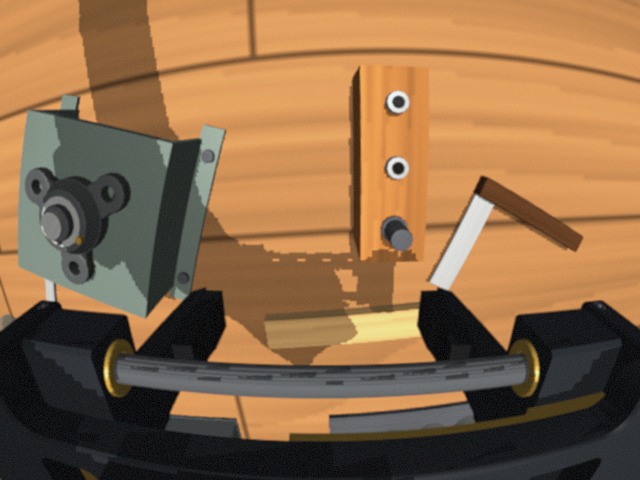

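The wrist view shows the screws at (398,102) and (398,168). The drift's top is at (400,240), and the ear holes are at (38,185), (111,194) and (77,267). For a second view I'll move over the flange.

jog_arm(delta_pos=[[-0.03, -0.1, 0], [-0.06, -0.2, 0], [-0.09, -0.3, 0], [-0.11, -0.4, 0], [-0.12, -0.47, 0]], dr=[[0, 0, 0], [0, 0, 0], [0, 0, 0], [0, 0, 0], [0, 0, 0]], hand=[1, 1, 1, 1, 1])

```text
t: 2.02
ee_pos: [598.1, 27.9, 230.8]
ee_rot: [0.0, 0.027, 1.0, -0.001]
contact_force: [-0.3, -1.1, 0.0]
grip_width: 1.001
finger_force: 0.0
```

jog_arm(delta_pos=[[0, 0, 0.05], [0, 0, 0.05]], dr=[[0, 0, 0], [0, 0, 0]], hand=[1, 1])

```text
t: 2.18
ee_pos: [595.9, 29.6, 208.5]
ee_rot: [-0.002, 0.027, 1.0, -0.0]
contact_force: [-0.5, -0.6, -0.6]
grip_width: 1.0
finger_force: 0.0
```

```bash
python3 - <<'E'
from h import *
import pickle
f=grab('wrist','w2.png');pickle.dump(f,open('w2.pkl','wb'));go([560,60,230],87)
E
```

```text
d [ 0.0942  0.0652 -0.0504] dr [ 0.0006 -0.0037  0.0007] dist 50.1 pos [596.2  32.  209.7] F [-0.6  0.8 -0.4] w 87.9 0.0 t 2.23
```

View pics/w2.png

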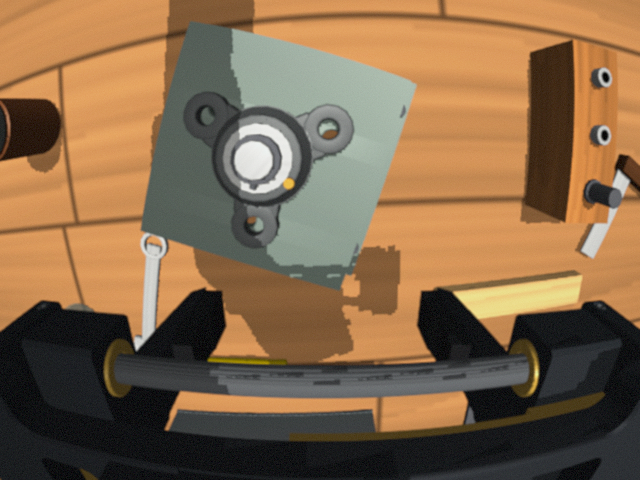

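```bash
python3 - <<'E'
import cv2,numpy as np
a=cv2.imread('pics/w2.png')
c=[cv2.resize(a[v-20:v+20,u-20:u+20],(260,260),interpolation=cv2.INTER_CUBIC) for u,v in((207,115),(330,130),(254,224))]
b=cv2.imread('pics/w1.png')
d=[cv2.resize(x,(260,260),interpolation=cv2.INTER_CUBIC) for x in(b[85:185,348:448],b[200:260,370:430],a[55:215,530:640])]
cv2.imwrite('pics/c1.png',np.vstack([np.hstack(c),np.hstack(d)]))
E
```

```text
(no output)
```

View pics/c1.png

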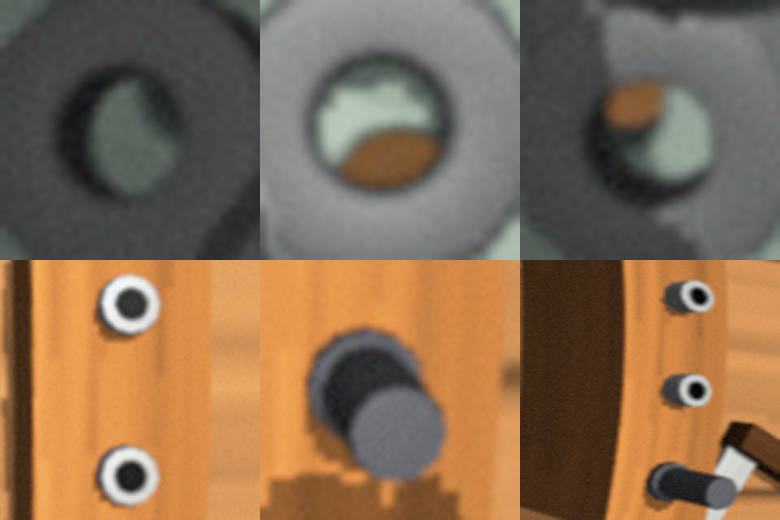

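The crops show orange bench through the plate hole, clockwise of the hole centre in the right and lower ears. The left ear's dark part, at the upper right, agrees. So the plate holes lie clockwise of the ear holes. The ear holes in the wrist picture are at about (205.5,115.5), (328.8,128.4) and (254.8,224.2).

```bash
python3 - <<'E'
from h import *
import pickle
from scipy.optimize import least_squares
w1=pickle.load(open('w1.pkl','rb'));w2=pickle.load(open('w2.pkl','rb'))
def ring(f,u,v,r=11):
    p=f['pixels'].astype(int)[v-r:v+r+1,u-r:u+r+1];m=((p.min(2)>140)&(p.max(2)-p.min(2)<40)).astype(np.uint8)
    cs=cv2.findContours(m,0,2)[0];c=max(cs,key=cv2.contourArea);(x,y),rr=cv2.minEnclosingCircle(c);return u-r+x,v-r+y,rr
for n,a,b in(('s1',(398,102),(602,77)),('s2',(398,168),(601,135))):
    A=ring(w1,*a);B=ring(w2,*b);print(n,np.round(A+B,1),'tri',tri([ray(w1,*A[:2],True),ray(w2,*B[:2],True)]).round(1),onz(w1,*A[:2],90,True).round(1),onz(w2,*B[:2],90,True).round(1))
A=(401.6,239.9);B=(530+(720-520)/2.364,55+(492-260)/1.625)
print('drift',tri([ray(w1,*A,True),ray(w2,*B,True)]).round(1),onz(w1,*A,118,True).round(1),onz(w2,*B,118,True).round(1))
H2=[(205.5,115.5),(328.8,128.4),(254.8,224.2)];H1=[(38,185),(111,194),(77,267)]
for a,b in zip(H1,H2):print('hole',tri([ray(w1,*a,True),ray(w2,*b,True)]).round(1),onz(w1,*a,100,True).round(1),onz(w2,*b,100,True).round(1))
P=np.array([onz(w2,*b,100,True)[:2] for b in H2])
# order around
def res(q):
    return np.concatenate([[q[0]+50*np.cos(q[2]+k*2*np.pi/3)-P[i,0],q[1]+50*np.sin(q[2]+k*2*np.pi/3)-P[i,1]] for i,k in((0,0),(2,1),(1,2))])
a0=np.arctan2(*(P[0]-P.mean(0))[::-1]);
s=least_squares(res,[*P.mean(0),a0]);print('axis',s.x[:2].round(2),np.degrees(s.x[2]).round(1),res(s.x).round(2))
print('spindle top',onz(w2,252,160,130,True).round(1))
# HoughCircles refined on ears
g=cv2.cvtColor(w2['pixels'],cv2.COLOR_RGB2GRAY)
E
```

```text
s1 [397.3 101.7  11.3 604.   77.    9.5] tri [466.5 282.1  89.4] [466.6 282.   90. ] [466.6 281.6  90. ]
s2 [397.1 167.5  11.  603.5 135.    9.3] tri [518.3 280.1  89.8] [518.1 280.   90. ] [518.4 280.   90. ]
drift [570.2 278.5 112. ] [568.5 277.3 118. ] [568.8 272.4 118. ]
hole [502.  -47.2  95.1] [501.3 -42.7 100. ] [502.7 -45.6 100. ]
hole [519.6  39.5  94.8] [519.6  43.  100. ] [519.   39.2 100. ]
hole [584.8 -18.   95.1] [583.6 -13.8 100. ] [583.1 -17.1 100. ]
axis [534.93  -7.82] -130.9 [-0.46  0.    0.9  -0.18 -0.44  0.18]
spindle top [535.1  -9.  130. ]
```

```bash
python3 -c "
from h import *
go([570.2,278.3,150],79)"
```

```text
d [0.0961 0.6114 0.1499] dr [ 0.0004 -0.0037  0.1341] dist 254.7 pos [596.2  32.  209.7] F [-0.6  0.8 -0.4] w 87.9 0.0 t 2.23
```

jog_arm(delta_pos=[[0.015, 0.1, 0.02], [0.03, 0.2, 0.04], [0.04, 0.3, 0.06], [0.05, 0.4, 0.08], [0.06, 0.45, 0.08]], dr=[[0, 0, 0], [0, 0, 0], [0, 0, 0], [0, 0, 0], [0, 0, 0]], hand=[1, 1, 1, 1, 1])

```text
t: 2.65
ee_pos: [580.1, 222.3, 178.6]
ee_rot: [-0.001, 0.021, 1.0, 0.003]
contact_force: [-0.4, 0.2, -0.4]
grip_width: 1.005
finger_force: 0.0
```

jog_arm(delta_pos=[[0.018, 0.08, 0.035], [0.036, 0.161, 0.07], [0.036, 0.161, 0.07], [0.036, 0.161, 0.07], [0.036, 0.161, 0.07]], dr=[[0, 0, 0.07], [0, -0.003, 0.134], [0, -0.003, 0.134], [0, -0.003, 0.134], [0, -0.003, 0.134]], hand=[1, 1, 1, 1, 1])

```text
t: 3.07
ee_pos: [571.5, 278.8, 151.3]
ee_rot: [0.001, 0.094, 0.996, 0.0]
contact_force: [0.4, -0.3, 0.6]
grip_width: 1.0
finger_force: 0.0
```

```bash
python3 - <<'E'
from h import *
go([570.2,278.3,86],79)
E
```

```text
d [ 0.0034 -0.002   0.1634] dr [0.0008 0.0028 0.0027] dist 65.4 pos [571.5 278.8 151.3] F [ 0.4 -0.3  0.6] w 88.0 0.0 t 3.07
```

jog_arm(delta_pos=[[0.003, -0.002, 0.06], [0.003, -0.002, 0.12], [0.003, -0.002, 0.163], [0.003, -0.002, 0.163]], dr=[[0, 0, 0], [0, 0, 0], [0, 0.003, 0.003], [0, 0.003, 0.003]], hand=[1, 1, 1, 1], force=30)

```text
t: 3.4
ee_pos: [569.9, 273.8, 83.0]
ee_rot: [-0.002, 0.099, 0.995, -0.002]
contact_force: [-0.0, -1.2, -0.7]
grip_width: 1.002
finger_force: 0.0
```

jog_arm(delta_pos=[[0, 0, 0], [0, 0, 0], [0, 0, 0], [0, 0, 0], [0, 0, 0]], dr=[[0, 0, 0], [0, 0, 0], [0, 0, 0], [0, 0, 0], [0, 0, 0]], hand=[0.3, 0.1, 0.1, 0.1, 0.1])

```text
t: 3.82
ee_pos: [572.0, 276.3, 86.6]
ee_rot: [0.001, 0.098, 0.995, 0.001]
contact_force: [0.4, 0.4, -0.1]
grip_width: 0.644
finger_force: 0.0
```

jog_arm(delta_pos=[[0, 0, 0], [0, 0, 0], [0, 0, 0]], dr=[[0, 0, 0], [0, 0, 0], [0, 0, 0]], hand=[0.1, 0.1, 0.1])

```text
t: 4.07
ee_pos: [571.5, 276.1, 85.7]
ee_rot: [0.0, 0.098, 0.995, 0.0]
contact_force: [-0.1, 0.8, 0.1]
grip_width: 0.42
finger_force: 0.0
```

jog_arm(delta_pos=[[0.002, 0.005, 0], [0.002, 0.005, 0], [0.002, 0.005, 0], [0.002, 0.005, 0], [0.002, 0.005, 0]], dr=[[0, 0, 0], [0, 0, 0], [0, 0, 0], [0, 0, 0], [0, 0, 0]], hand=[0.1, 0.1, 0.1, 0.1, 0.1])

```text
t: 4.48
ee_pos: [570.9, 278.3, 85.5]
ee_rot: [-0.0, 0.098, 0.995, 0.0]
contact_force: [0.1, -0.0, 1.0]
grip_width: 0.19
finger_force: 30.0
```

```bash
python3 - <<'E'
from h import *
go([570.2,278.3,206],79)
E
```

```text
d [ 1.800e-03 -2.000e-04 -3.013e-01] dr [ 0.0003 -0.0003 -0.0042] dist 120.5 pos [570.9 278.3  85.5] F [ 0.1 -0.   1. ] w 16.8 30.0 t 4.48
```

jog_arm(delta_pos=[[0, 0, -0.06], [0, 0, -0.15], [0, 0, -0.24], [0, 0, -0.3], [0, 0, -0.3]], dr=[[0, 0, 0], [0, 0, 0], [0, 0, 0], [0, 0, 0], [0, 0, 0]], hand=[0.1, 0.1, 0.1, 0.1, 0.1])

```text
t: 4.9
ee_pos: [573.9, 279.9, 211.0]
ee_rot: [0.004, 0.098, 0.995, 0.003]
contact_force: [0.8, 0.3, -0.8]
grip_width: 0.196
finger_force: 30.0
```

```bash
python3 - <<'E'
from h import *
go([584.1,-20.7,206],79)
E
```

```text
d [-0.172  -0.732   0.0085] dr [ 0.0067  0.0072 -0.0049] dist 300.8 pos [573.9 279.9 211. ] F [ 0.8  0.3 -0.8] w 17.2 30.0 t 4.9
```

jog_arm(delta_pos=[[-0.024, -0.1, 0], [-0.048, -0.2, 0], [-0.072, -0.3, 0], [-0.088, -0.364, 0], [-0.088, -0.364, 0]], dr=[[0, 0, 0], [0, 0, 0], [0, 0, 0], [0, 0, 0], [0, 0, 0]], hand=[0.1, 0.1, 0.1, 0.1, 0.1])

```text
t: 5.32
ee_pos: [576.9, 117.9, 203.6]
ee_rot: [-0.001, 0.104, 0.995, -0.004]
contact_force: [-0.1, -1.0, -2.3]
grip_width: 0.195
finger_force: 30.0
```

jog_arm(delta_pos=[[-0.024, -0.1, 0], [-0.048, -0.2, 0], [-0.072, -0.3, 0], [-0.087, -0.364, 0], [-0.087, -0.364, 0]], dr=[[0, 0, 0], [0, 0, 0], [0, 0, 0], [0, 0, 0], [0, 0, 0]], hand=[0.1, 0.1, 0.1, 0.1, 0.1])

```text
t: 5.73
ee_pos: [581.7, -30.9, 203.7]
ee_rot: [-0.001, 0.104, 0.995, -0.003]
contact_force: [0.2, -1.1, -2.3]
grip_width: 0.194
finger_force: 30.0
```

jog_arm(delta_pos=[[0, 0, 0.02], [0, 0, 0.05], [0, 0, 0.06], [0, 0, 0.06]], dr=[[0, 0, 0], [0, 0, 0], [0, 0, 0], [0, 0, 0]], hand=[0.1, 0.1, 0.1, 0.1])

```text
t: 6.07
ee_pos: [581.5, -19.1, 179.5]
ee_rot: [-0.002, 0.097, 0.995, 0.0]
contact_force: [-0.1, 0.6, -2.0]
grip_width: 0.194
finger_force: 30.0
```

```bash
python3 - <<'E'
from h import *
go([584.1,-20.7,182],79)
f=grab('wrist');s,R=st();print(proj(f,[584,-17.5,100],True),proj(f,s['ee_pos']+R@[0.7,0,73.5],True))
g=grab('side');a=f['pixels'][:,:,::-1]
u,v=proj(g,[584,-17.5,100]).astype(int)
x=cv2.resize(a[160:340,230:410],(500,500));y=cv2.resize(g['pixels'][v-40:v+20,u-30:u+30,::-1],(300,300))
y=np.vstack([y,np.zeros((200,300,3),np.uint8)]);cv2.imwrite('pics/w3.png',np.hstack([x,y]))
go([584.1,-20.7,182],79)
E
```

```text
d [-0.0071 -0.0025 -0.0064] dr [ 0.0005 -0.0039 -0.0016] dist 4.0 pos [581.5 -19.1 179.5] F [-0.1  0.6 -2. ] w 17.1 30.0 t 6.07
[323.62280321 254.07833427] [320.34840986 254.09221749]
d [-0.004  -0.0019 -0.0025] dr [ 0.0008 -0.001  -0.0024] dist 2.0 pos [582.7 -19.6 181. ] F [-0.2  0.8 -1.9] w 17.2 30.0 t 6.17
```

View pics/w3.png

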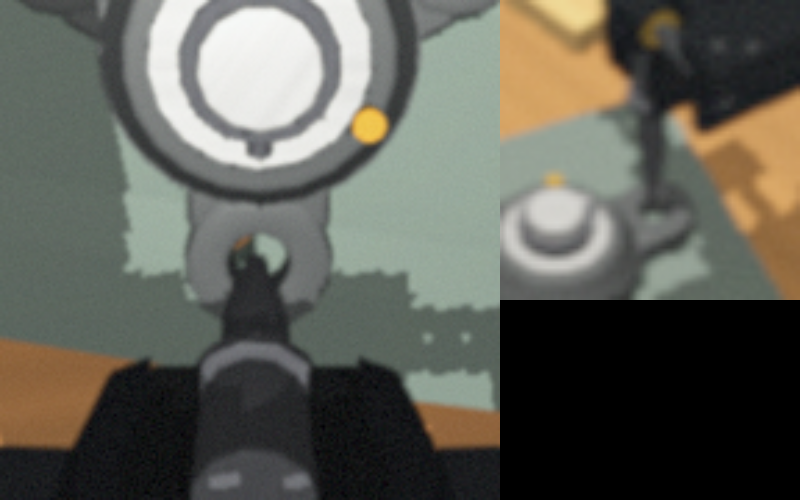

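The view shows the drift tip at about (320.7,254.3), where the model predicted it, over the ear hole at (323.6,254). The orange plate-hole sliver is at the left. Now I lower it slowly.

jog_arm(delta_pos=[[-0.003, -0.002, 0], [-0.003, -0.002, 0.01], [-0.003, -0.002, 0.02], [-0.003, -0.002, 0.03], [-0.003, -0.002, 0.035]], dr=[[0, 0, 0], [0, 0, 0], [0, 0, 0], [0, 0, 0], [0, 0, 0]], hand=[0.1, 0.1, 0.1, 0.1, 0.1])

```text
t: 6.58
ee_pos: [583.5, -22.2, 166.8]
ee_rot: [-0.0, 0.098, 0.995, 0.0]
contact_force: [-0.1, -0.3, -2.4]
grip_width: 0.189
finger_force: 30.0
```

jog_arm(delta_pos=[[0, 0, 0.005], [0, 0, 0.01], [0, 0, 0.01], [0, 0, 0.01]], dr=[[0, 0, 0], [0, 0, 0], [0, 0, 0], [0, 0, 0]], hand=[0.1, 0.1, 0.1, 0.1])

```text
t: 6.92
ee_pos: [583.9, -22.1, 163.4]
ee_rot: [-0.0, 0.098, 0.995, 0.0]
contact_force: [-0.4, -0.3, -1.7]
grip_width: 0.193
finger_force: 30.0
```

```bash
python3 - <<'E'
from h import *
go([583.8,-20.7,156],79)
E
```

```text
d [0.0009 0.0035 0.0184] dr [ 0.0003 -0.0001 -0.0044] dist 7.5 pos [583.9 -22.1 163.4] F [-0.4 -0.3 -1.7] w 17.0 30.0 t 6.92
```

jog_arm(delta_pos=[[0, 0, 0.005], [0, 0, 0.01], [0, 0, 0.01], [0, 0, 0.01]], dr=[[0, 0, 0], [0, 0, 0], [0, 0, 0], [0, 0, 0]], hand=[0.1, 0.1, 0.1, 0.1])

```text
t: 7.25
ee_pos: [583.9, -22.0, 159.3]
ee_rot: [-0.0, 0.098, 0.995, 0.0]
contact_force: [0.6, 0.1, -1.7]
grip_width: 0.192
finger_force: 30.0
```

jog_arm(delta_pos=[[0, 0, 0.005], [0, 0, 0.008], [0, 0, 0.008], [0, 0, 0.008]], dr=[[0, 0, 0], [0, 0, 0], [0, 0, 0], [0, 0, 0]], hand=[0.1, 0.1, 0.1, 0.1])

```text
t: 7.58
ee_pos: [584.0, -22.0, 156.3]
ee_rot: [0.0, 0.098, 0.995, 0.0]
contact_force: [0.3, 0.4, 0.5]
grip_width: 0.197
finger_force: 30.0
```

jog_arm(delta_pos=[[0, 0, 0.003], [0, 0, 0.006], [0, 0, 0.006], [0, 0, 0.006]], dr=[[0, 0, 0], [0, 0, 0], [0, 0, 0], [0, 0, 0]], hand=[0.1, 0.1, 0.1, 0.1])

```text
t: 7.92
ee_pos: [584.3, -21.9, 154.3]
ee_rot: [0.001, 0.098, 0.995, 0.0]
contact_force: [-0.5, -0.2, 5.1]
grip_width: 0.191
finger_force: 30.0
```

jog_arm(delta_pos=[[0, -0.001, 0.003], [0, -0.001, 0.006], [0, -0.002, 0.01], [0, -0.002, 0.01]], dr=[[0, 0, 0], [0, 0, 0], [0, 0, 0], [0, 0, 0]], hand=[0.1, 0.1, 0.1, 0.1])

```text
t: 8.25
ee_pos: [584.1, -22.5, 150.2]
ee_rot: [0.0, 0.098, 0.995, 0.0]
contact_force: [0.4, 1.4, 5.0]
grip_width: 0.195
finger_force: 30.0
```

jog_arm(delta_pos=[[0, -0.0004, 0.004], [0, -0.0008, 0.008], [0, -0.0012, 0.012], [0, -0.0015, 0.015], [0, -0.0015, 0.015]], dr=[[0, 0, 0], [0, 0, 0], [0, 0, 0], [0, 0, 0], [0, 0, 0]], hand=[0.1, 0.1, 0.1, 0.1, 0.1])

```text
t: 8.67
ee_pos: [583.9, -23.2, 144.2]
ee_rot: [0.0, 0.098, 0.995, 0.0]
contact_force: [-0.8, 1.2, 5.5]
grip_width: 0.191
finger_force: 30.0
```

jog_arm(delta_pos=[[0, -0.0004, 0.004], [0, -0.0008, 0.008], [0, -0.0012, 0.012], [0, -0.0012, 0.012]], dr=[[0, 0, 0], [0, 0, 0], [0, 0, 0], [0, 0, 0]], hand=[0.1, 0.1, 0.1, 0.1])

```text
t: 9.0
ee_pos: [583.7, -23.7, 139.4]
ee_rot: [0.0, 0.098, 0.995, 0.0]
contact_force: [-1.5, 1.2, 4.8]
grip_width: 0.197
finger_force: 30.0
```

Steady at about 5 N, so I continue.

jog_arm(delta_pos=[[0, -0.0004, 0.004], [0, -0.0008, 0.008], [0, -0.0012, 0.012], [0, -0.0015, 0.015], [0, -0.0015, 0.015]], dr=[[0, 0, 0], [0, 0, 0], [0, 0, 0], [0, 0, 0], [0, 0, 0]], hand=[0.1, 0.1, 0.1, 0.1, 0.1])

```text
t: 9.42
ee_pos: [583.4, -24.4, 133.2]
ee_rot: [0.0, 0.098, 0.995, 0.0]
contact_force: [-1.1, 0.9, 3.5]
grip_width: 0.196
finger_force: 30.0
```

jog_arm(delta_pos=[[0, -0.0004, 0.004], [0, -0.0008, 0.008], [0, -0.0012, 0.012], [0, -0.0012, 0.012]], dr=[[0, 0, 0], [0, 0, 0], [0, 0, 0], [0, 0, 0]], hand=[0.1, 0.1, 0.1, 0.1])

```text
t: 9.75
ee_pos: [583.2, -25.0, 128.4]
ee_rot: [-0.0, 0.098, 0.995, 0.0]
contact_force: [-1.3, 0.1, 4.4]
grip_width: 0.196
finger_force: 30.0
```

jog_arm(delta_pos=[[0.001, -0.0004, 0.004], [0.002, -0.0008, 0.008], [0.002, -0.001, 0.012], [0.002, -0.001, 0.015], [0.002, -0.001, 0.015]], dr=[[0, 0, 0], [0, 0, 0], [0, 0, 0], [0, 0, 0], [0, 0, 0]], hand=[0.1, 0.1, 0.1, 0.1, 0.1])

```text
t: 10.17
ee_pos: [582.6, -25.6, 122.4]
ee_rot: [0.0, 0.098, 0.995, -0.0]
contact_force: [-1.0, 0.6, 3.9]
grip_width: 0.19
finger_force: 30.0
```

jog_arm(delta_pos=[[0, 0, 0.004], [0, 0, 0.008], [0, 0, 0.01], [0, 0, 0.01]], dr=[[0, 0, 0], [0, 0, 0], [0, 0, 0], [0, 0, 0]], hand=[0.1, 0.1, 0.1, 0.1])

```text
t: 10.5
ee_pos: [582.6, -25.7, 118.3]
ee_rot: [0.0, 0.098, 0.995, -0.0]
contact_force: [0.0, 0.2, 3.9]
grip_width: 0.193
finger_force: 30.0
```

jog_arm(delta_pos=[[0, 0, 0.004], [0, 0, 0.008], [0, 0, 0.012], [0, 0, 0.017], [0, 0, 0.017]], dr=[[0, 0, 0], [0, 0, 0], [0, 0, 0], [0, 0, 0], [0, 0, 0]], hand=[0.1, 0.1, 0.1, 0.1, 0.1])

```text
t: 10.92
ee_pos: [582.6, -25.7, 111.4]
ee_rot: [0.0, 0.098, 0.995, -0.0]
contact_force: [0.1, -1.4, 2.7]
grip_width: 0.196
finger_force: 30.0
```

jog_arm(delta_pos=[[0, 0, 0.003], [0, 0, 0.006], [0, 0, 0.006], [0, 0, 0.006]], dr=[[0, 0, 0], [0, 0, 0], [0, 0, 0], [0, 0, 0]], hand=[0.1, 0.1, 0.1, 0.1])

```text
t: 11.25
ee_pos: [582.6, -25.7, 109.1]
ee_rot: [0.0, 0.098, 0.995, -0.0]
contact_force: [-1.3, -1.5, 4.1]
grip_width: 0.196
finger_force: 30.0
```

jog_arm(delta_pos=[[0, 0, 0.002], [0, 0, 0.004], [0, 0, 0.004], [0, 0, 0.004]], dr=[[0, 0, 0], [0, 0, 0], [0, 0, 0], [0, 0, 0]], hand=[0.1, 0.1, 0.1, 0.1])

```text
t: 11.58
ee_pos: [582.6, -25.7, 107.7]
ee_rot: [0.0, 0.098, 0.995, -0.0]
contact_force: [-0.8, -0.9, 6.8]
grip_width: 0.189
finger_force: 30.0
```

jog_arm(delta_pos=[[0, 0, 0.001], [0, 0, 0.002], [0, 0, 0.002]], dr=[[0, 0, 0], [0, 0, 0], [0, 0, 0]], hand=[0.1, 0.1, 0.1])

```text
t: 11.83
ee_pos: [582.6, -25.7, 107.7]
ee_rot: [0.0, 0.098, 0.995, -0.0]
contact_force: [-2.8, -1.8, 12.5]
grip_width: 0.195
finger_force: 30.0
```

Seated: z stopped at 107.7 while the force rose to 12.5 N. I let go and lift.

jog_arm(delta_pos=[[0, 0, -0.003], [0, 0, -0.003], [0, 0, -0.003], [0, 0, -0.003], [0, 0, -0.003]], dr=[[0, 0, 0], [0, 0, 0], [0, 0, 0], [0, 0, 0], [0, 0, 0]], hand=[0.2, 0.3, 0.5, 0.5, 0.5])

```text
t: 12.25
ee_pos: [582.2, -24.9, 107.4]
ee_rot: [-0.0, 0.098, 0.995, 0.0]
contact_force: [-0.1, -0.7, 0.1]
grip_width: 0.479
finger_force: 0.0
```

jog_arm(delta_pos=[[0, 0, -0.02], [0, 0, -0.06], [0, 0, -0.12], [0, 0, -0.2], [0, 0, -0.24]], dr=[[0, 0, 0], [0, 0, 0], [0, 0, 0], [0, 0, 0], [0, 0, 0]], hand=[0.6, 0.6, 0.6, 1, 1])

```text
t: 12.67
ee_pos: [583.7, -24.9, 207.3]
ee_rot: [0.002, 0.098, 0.995, 0.001]
contact_force: [0.8, -0.8, -0.1]
grip_width: 0.729
finger_force: 0.0
```

```bash
python3 - <<'E'
from h import *
go([600,0,205],79)
E
```

```text
d [-0.0278  0.069   0.0059] dr [ 0.0015  0.0036 -0.0042] dist 29.9 pos [583.7 -24.9 207.3] F [ 0.8 -0.8 -0.1] w 64.1 0.0 t 12.67
```

jog_arm(delta_pos=[[-0.028, 0.069, 0], [-0.028, 0.069, 0], [-0.028, 0.069, 0], [-0.028, 0.069, 0]], dr=[[0, 0, 0], [0, 0, 0], [0, 0, 0], [0, 0, 0]], hand=[1, 1, 1, 1])

```text
t: 13.0
ee_pos: [598.3, -0.6, 203.7]
ee_rot: [-0.0, 0.098, 0.995, -0.0]
contact_force: [0.7, -1.0, -0.4]
grip_width: 0.992
finger_force: 0.0
```

```bash
python3 - <<'E'
from h import *
import pickle
f=grab('wrist');pickle.dump(f,open('w4.pkl','wb'))
c=[]
for X in([526.4,41,100],[496.5,-40.3,100],[581.9,-25.6,100]):
    u,v=proj(f,X,True);print(u,v);a=cv2.resize(f['pixels'][int(v)-25:int(v)+25,int(u)-25:int(u)+25,::-1],(250,250),interpolation=2);c.append(a)
cv2.imwrite('pics/w4.png',np.hstack(c))
for z in (150,):go([518.3,280.2,z],79)
E
```

```text
360.90377455620717 126.43450287477349
233.1246977007048 108.4241140705341
280.9293002691916 224.0147412564065
d [0.3331 0.6511 0.1336] dr [-0.0009 -0.0012 -0.0048] dist 297.4 pos [598.1  -1.2 203.5] F [ 0.1  0.3 -0.4] w 87.8 0.0 t 13.05
```

View pics/w4.png

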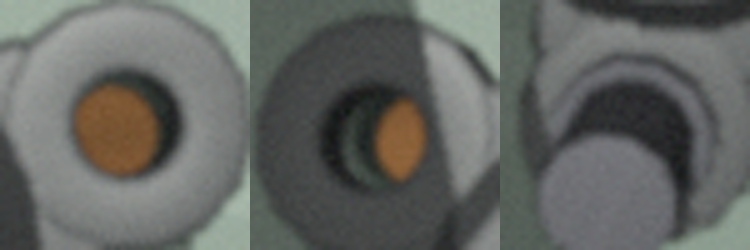

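The first tile shows the right hole open, centred in the crop at (126,123). The second shows the left hole at (124,137). The third shows the drift standing with its collar on the ear. So the holes are near (526,40.7) and (497,-40.5). Next I fetch the middle screw.

jog_arm(delta_pos=[[0.045, 0.09, 0], [0.09, 0.175, 0], [0.133, 0.26, 0], [0.175, 0.345, 0], [0.22, 0.43, 0]], dr=[[0, 0, 0], [0, 0, 0], [0, 0, 0], [0, 0, 0], [0, 0, 0]], hand=[1, 1, 1, 1, 1])

```text
t: 13.47
ee_pos: [545.3, 185.6, 203.6]
ee_rot: [-0.0, 0.099, 0.995, -0.0]
contact_force: [0.5, 0.5, -0.4]
grip_width: 1.002
finger_force: 0.0
```

jog_arm(delta_pos=[[0.045, 0.09, 0], [0.09, 0.175, 0.04], [0.113, 0.221, 0.1], [0.113, 0.221, 0.134], [0.113, 0.221, 0.134]], dr=[[0, 0, 0], [0, 0, 0], [0, 0, 0], [0, 0, 0], [0, 0, 0]], hand=[1, 1, 1, 1, 1])

```text
t: 13.88
ee_pos: [516.2, 280.8, 147.3]
ee_rot: [-0.003, 0.097, 0.995, -0.002]
contact_force: [0.3, -0.6, 0.5]
grip_width: 0.995
finger_force: 0.0
```

jog_arm(delta_pos=[[0, 0, 0], [0, 0, 0], [0, 0, 0]], dr=[[0, 0, 0], [0, 0, 0], [0, 0, 0]], hand=[0.7, 0.6, 0.6])

```text
t: 14.13
ee_pos: [520.3, 279.7, 151.4]
ee_rot: [0.001, 0.099, 0.995, 0.0]
contact_force: [0.3, -0.0, -0.2]
grip_width: 0.798
finger_force: 0.0
```

```bash
python3 - <<'E'
from h import *
go([518.3,280.2,80.5],79)
E
```

```text
d [5.600e-03 1.000e-04 1.771e-01] dr [ 0.0007  0.0017 -0.0068] dist 70.9 pos [520.3 279.7 151.4] F [ 0.3 -0.  -0.2] w 70.3 0.0 t 14.13
```

jog_arm(delta_pos=[[0.004, 0, 0.06], [0.004, 0, 0.12], [0.004, 0, 0.155], [0.004, 0, 0.165], [0.004, 0, 0.17]], dr=[[0, 0, 0], [0, 0, 0], [0, 0, 0], [0, 0, -0.004], [0, 0, -0.004]], hand=[0.6, 0.6, 0.6, 0.6, 0.6])

```text
t: 14.55
ee_pos: [517.9, 280.5, 82.4]
ee_rot: [0.0, 0.097, 0.995, -0.0]
contact_force: [0.6, -0.2, -0.0]
grip_width: 0.598
finger_force: 0.0
```

jog_arm(delta_pos=[[0, 0, 0], [0, 0, 0], [0, 0, 0]], dr=[[0, 0, 0], [0, 0, 0], [0, 0, 0]], hand=[0.4, 0.4, 0.4])

```text
t: 14.8
ee_pos: [518.3, 281.7, 83.5]
ee_rot: [0.001, 0.096, 0.995, 0.001]
contact_force: [0.6, -0.1, 0.2]
grip_width: 0.41
finger_force: 0.0
```

```bash
python3 - <<'E'
from h import *
go([518.3,280.2,80.5],79)
E
```

```text
d [-0.0007 -0.0036  0.0076] dr [ 0.0017  0.0015 -0.0007] dist 3.4 pos [518.3 281.7  83.5] F [ 0.6 -0.1  0.2] w 36.1 0.0 t 14.8
```

jog_arm(delta_pos=[[0, -0.003, 0.003], [0, -0.003, 0.006], [0, -0.003, 0.006], [0, -0.003, 0.006], [0, -0.003, 0.006]], dr=[[0, 0, 0], [0, 0, 0], [0, 0, 0], [0, 0, 0], [0, 0, 0]], hand=[0.3, 0.1, 0.1, 0.1, 0.1], force=20)

```text
t: 15.22
ee_pos: [517.3, 280.1, 80.0]
ee_rot: [0.0, 0.096, 0.995, 0.0]
contact_force: [0.6, 0.3, 0.9]
grip_width: 0.196
finger_force: 20.0
```

jog_arm(delta_pos=[[0, 0, 0], [0, 0, 0], [0, 0, 0]], dr=[[0, 0, 0], [0, 0, 0], [0, 0, 0]], hand=[0.1, 0.1, 0.1])

```text
t: 15.47
ee_pos: [517.3, 280.1, 80.0]
ee_rot: [0.0, 0.096, 0.995, 0.0]
contact_force: [0.1, -0.6, 1.6]
grip_width: 0.197
finger_force: 20.0
```

jog_arm(delta_pos=[[0, 0, -0.05], [0, 0, -0.12], [0, 0, -0.2], [0, 0, -0.225], [0, 0, -0.225]], dr=[[0, 0, 0], [0, 0, 0], [0, 0, 0], [0, 0, 0], [0, 0, 0]], hand=[0.1, 0.1, 0.1, 0.1, 0.1])

```text
t: 15.88
ee_pos: [518.8, 281.4, 172.5]
ee_rot: [0.002, 0.096, 0.995, 0.002]
contact_force: [0.3, 0.1, -0.4]
grip_width: 0.192
finger_force: 20.0
```

jog_arm(delta_pos=[[-0.012, -0.06, 0], [-0.024, -0.12, 0], [-0.036, -0.18, 0], [-0.05, -0.24, 0], [-0.067, -0.29, 0]], dr=[[0, 0, 0.11], [0, 0, 0.22], [0, 0, 0.33], [0, 0, 0.44], [0, 0, 0.55]], hand=[0.1, 0.1, 0.1, 0.1, 0.1])

```text
t: 16.3
ee_pos: [519.8, 158.8, 168.2]
ee_rot: [-0.001, 0.378, 0.926, -0.002]
contact_force: [-0.5, 0.4, -0.3]
grip_width: 0.192
finger_force: 20.0
```

jog_arm(delta_pos=[[0, 0, 0], [0, 0, 0], [0, 0, 0], [0, 0, 0], [0, 0, 0]], dr=[[0, 0, 0.11], [0, 0, 0.22], [0, 0, 0.33], [0, 0, 0.44], [0, 0, 0.55]], hand=[0.1, 0.1, 0.1, 0.1, 0.1])

```text
t: 16.72
ee_pos: [520.4, 160.7, 168.2]
ee_rot: [-0.001, 0.625, 0.781, -0.001]
contact_force: [0.4, 0.2, -0.7]
grip_width: 0.192
finger_force: 20.0
```

```bash
python3 - <<'E'
from h import *
go([525.8,41.7,165],9.8)
E
```

```text
d [-0.2932 -0.0518  0.0083] dr [-0.0026  0.0007  0.0476] dist 119.1 pos [520.4 160.7 168.2] F [ 0.4  0.2 -0.7] w 16.9 20.0 t 16.72
```

jog_arm(delta_pos=[[-0.09, -0.016, 0], [-0.18, -0.032, 0], [-0.26, -0.046, 0], [-0.293, -0.052, 0], [-0.293, -0.052, 0]], dr=[[0, 0, 0.04], [0, 0, 0.048], [0, 0, 0.048], [0, 0, 0.048], [0, 0, 0.048]], hand=[0.1, 0.1, 0.1, 0.1, 0.1])

```text
t: 17.13
ee_pos: [526.4, 36.8, 168.4]
ee_rot: [0.0, 0.645, 0.764, -0.002]
contact_force: [0.3, -0.5, -0.9]
grip_width: 0.19
finger_force: 20.0
```

jog_arm(delta_pos=[[0, 0, 0.01], [0, 0, 0.02], [0, 0, 0.03], [0, 0, 0.03]], dr=[[0, 0, 0], [0, 0, 0], [0, 0, 0], [0, 0, 0]], hand=[0.1, 0.1, 0.1, 0.1])

```text
t: 17.47
ee_pos: [526.6, 44.1, 156.5]
ee_rot: [-0.001, 0.641, 0.768, -0.0]
contact_force: [-0.6, -0.1, -0.4]
grip_width: 0.196
finger_force: 20.0
```

```bash
python3 - <<'E'
from h import *
go([525.8,41.7,150],9.8)
f=grab('wrist');s,R=st();hp=proj(f,[526,40.7,100],True);tp=proj(f,s['ee_pos']+R@[-1,0,44.],True);print(hp,tp)
u,v=hp.astype(int);cv2.imwrite('pics/w5.png',cv2.resize(f['pixels'][v-50:v+50,u-50:u+50,::-1],(500,500),interpolation=2))
E
```

```text
d [-0.0055 -0.0029  0.0163] dr [-0.002  -0.0012  0.0078] dist 7.0 pos [526.6  44.1 156.5] F [-0.6 -0.1 -0.4] w 17.3 20.0 t 17.47
[318.27950868 269.41417317] [320.38043729 274.94059429]
```

View pics/w5.png

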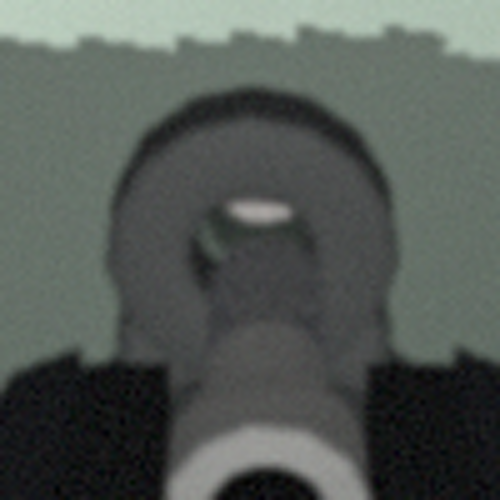

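The screw end is at about crop x 266 and the hole at 254, which agrees with the computed correction. I apply it and lower.

jog_arm(delta_pos=[[-0.005, -0.003, 0], [-0.005, -0.003, 0.005], [-0.005, -0.003, 0.01], [-0.005, -0.003, 0.015], [-0.005, -0.003, 0.015]], dr=[[0, 0, 0.008], [0, 0, 0.008], [0, 0, 0.008], [0, 0, 0.008], [0, 0, 0.008]], hand=[0.1, 0.1, 0.1, 0.1, 0.1])

```text
t: 17.93
ee_pos: [526.4, 40.1, 151.5]
ee_rot: [-0.0, 0.645, 0.764, -0.0]
contact_force: [-0.2, 0.1, -0.5]
grip_width: 0.193
finger_force: 20.0
```

```bash
python3 - <<'E'
from h import *
go([525.8,41.7,138],9.8)
E
```

```text
d [ 0.0041 -0.0008  0.0338] dr [-0.0004 -0.0003 -0.0029] dist 13.6 pos [526.4  40.1 151.5] F [-0.2  0.1 -0.5] w 17.0 20.0 t 17.93
```

jog_arm(delta_pos=[[0.003, -0.001, 0.005], [0.003, -0.001, 0.01], [0.003, -0.001, 0.015], [0.003, -0.001, 0.02], [0.003, -0.001, 0.022]], dr=[[0, 0, 0], [0, 0, 0], [0, 0, 0], [0, 0, 0], [0, 0, 0]], hand=[0.1, 0.1, 0.1, 0.1, 0.1])

```text
t: 18.35
ee_pos: [525.8, 41.2, 142.7]
ee_rot: [-0.0, 0.645, 0.764, -0.0]
contact_force: [-0.3, 0.2, 0.0]
grip_width: 0.191
finger_force: 20.0
```

jog_arm(delta_pos=[[0, 0, 0.005], [0, 0, 0.01], [0, 0, 0.01], [0, 0, 0.01]], dr=[[0, 0, 0], [0, 0, 0], [0, 0, 0], [0, 0, 0]], hand=[0.1, 0.1, 0.1, 0.1])

```text
t: 18.68
ee_pos: [525.9, 41.2, 138.9]
ee_rot: [-0.0, 0.645, 0.764, 0.0]
contact_force: [-0.3, 0.0, -0.3]
grip_width: 0.191
finger_force: 20.0
```

jog_arm(delta_pos=[[0, 0, 0.007], [0, 0, 0.014], [0, 0, 0.02], [0, 0, 0.026], [0, 0, 0.026]], dr=[[0, 0, 0], [0, 0, 0], [0, 0, 0], [0, 0, 0], [0, 0, 0]], hand=[0.1, 0.1, 0.1, 0.1, 0.1])

```text
t: 19.1
ee_pos: [525.7, 41.2, 128.1]
ee_rot: [-0.0, 0.645, 0.764, -0.0]
contact_force: [-0.1, 0.2, -0.1]
grip_width: 0.19
finger_force: 20.0
```

jog_arm(delta_pos=[[0, 0, 0.005], [0, 0, 0.01], [0, 0, 0.01]], dr=[[0, 0, 0], [0, 0, 0], [0, 0, 0]], hand=[0.1, 0.1, 0.1])

```text
t: 19.35
ee_pos: [525.8, 41.2, 124.3]
ee_rot: [-0.0, 0.645, 0.764, -0.0]
contact_force: [-0.1, -0.5, -1.1]
grip_width: 0.196
finger_force: 20.0
```

In the plate hole with no force. I lower on to about 103.

jog_arm(delta_pos=[[0, 0, 0.01], [0, 0, 0.02], [0, 0, 0.03], [0, 0, 0.04], [0, 0, 0.04]], dr=[[0, 0, 0], [0, 0, 0], [0, 0, 0], [0, 0, 0], [0, 0, 0]], hand=[0.1, 0.1, 0.1, 0.1, 0.1])

```text
t: 19.77
ee_pos: [525.5, 41.2, 107.7]
ee_rot: [-0.001, 0.645, 0.764, -0.0]
contact_force: [-0.5, 0.2, -0.9]
grip_width: 0.19
finger_force: 20.0
```

jog_arm(delta_pos=[[0, 0, 0.004], [0, 0, 0.009], [0, 0, 0.009]], dr=[[0, 0, 0], [0, 0, 0], [0, 0, 0]], hand=[0.1, 0.1, 0.1])

```text
t: 20.02
ee_pos: [525.9, 41.3, 104.8]
ee_rot: [-0.0, 0.645, 0.764, 0.0]
contact_force: [0.4, -0.5, -0.6]
grip_width: 0.194
finger_force: 20.0
```

jog_arm(delta_pos=[[0, 0, 0.003], [0, 0, 0.003], [0, 0, 0.003], [0, 0, 0.003], [0, 0, 0.003]], dr=[[0, 0, 0], [0, 0, 0], [0, 0, 0], [0, 0, 0], [0, 0, 0]], hand=[0.2, 0.3, 0.5, 0.5, 0.5])

```text
t: 20.43
ee_pos: [526.1, 41.3, 104.0]
ee_rot: [0.0, 0.645, 0.764, 0.0]
contact_force: [-0.1, 0.1, 0.5]
grip_width: 0.48
finger_force: 0.0
```

jog_arm(delta_pos=[[0, 0, -0.02], [0, 0, -0.06], [0, 0, -0.12], [0, 0, -0.2], [0, 0, -0.24]], dr=[[0, 0, 0], [0, 0, 0], [0, 0, 0], [0, 0, 0], [0, 0, 0]], hand=[0.5, 0.5, 0.5, 0.5, 0.5])

```text
t: 20.85
ee_pos: [527.1, 41.2, 203.2]
ee_rot: [0.001, 0.645, 0.764, 0.002]
contact_force: [-0.0, -0.4, 0.2]
grip_width: 0.501
finger_force: 0.0
```

```bash
python3 - <<'E'
from h import *
go([466.6,282.1,200],79)
f=grab('wrist')
# head-top ring of placed screw, expect z 112
p=f['pixels'].astype(int);print(proj(f,[526,40.7,112],True),proj(f,[526,40.7,100],True))
u,v=proj(f,[526,40.7,112],True).astype(int);q=p[v-20:v+21,u-20:u+21];m=((q.min(2)>110)&(q.max(2)-q.min(2)<30)).astype(np.uint8)
for c in cv2.findContours(m,0,2)[0]:
    if cv2.contourArea(c)>40:
        (x,y),r=cv2.minEnclosingCircle(c);print(u-20+x,v-20+y,r,onz(f,u-20+x,v-20+y,112,True))
cv2.imwrite('pics/w6.png',f['pixels'][:,:,::-1])
E
```

```text
d [ 0.619  -0.0487  0.0079] dr [ 0.0034  0.0022 -1.1565] dist 248.4 pos [527.1  41.2 203.2] F [-0.  -0.4  0.2] w 44.1 0.0 t 20.85
[317.92254562 246.13646128] [318.00856066 240.78766883]
319.0 245.5 12.816105842590332 [526.64059302  41.26522118 112.        ]
```

jog_arm(delta_pos=[[0.08, -0.006, 0], [0.16, -0.012, 0], [0.24, -0.018, 0], [0.32, -0.025, 0], [0.4, -0.03, 0]], dr=[[0, 0, -0.11], [0, 0, -0.22], [0, 0, -0.33], [0, 0, -0.44], [0, 0, -0.55]], hand=[0.6, 0.6, 0.6, 0.6, 0.6])

```text
t: 21.32
ee_pos: [486.7, 198.1, 200.3]
ee_rot: [0.0, 0.399, 0.917, 0.0]
contact_force: [-0.3, 0.0, 0.2]
grip_width: 0.602
finger_force: 0.0
```

jog_arm(delta_pos=[[0, 0, 0], [0, 0, 0], [0, 0, 0], [0, 0, 0], [0, 0, 0]], dr=[[0, 0, -0.11], [0, 0, -0.22], [0, 0, -0.33], [0, 0, -0.44], [0, 0, -0.55]], hand=[0.6, 0.6, 0.6, 0.6, 0.6])

```text
t: 21.73
ee_pos: [487.3, 196.9, 200.1]
ee_rot: [0.0, 0.122, 0.992, -0.0]
contact_force: [0.9, -1.0, 1.0]
grip_width: 0.6
finger_force: 0.0
```

```bash
python3 - <<'E'
from h import *
go([466.6,282.1,110],79)
E
```

```text
d [0.1019 0.1942 0.2253] dr [-0.      0.0002 -0.0508] dist 125.8 pos [487.3 196.9 200.1] F [ 0.9 -1.   1. ] w 52.8 0.0 t 21.73
```

jog_arm(delta_pos=[[0.04, 0.08, 0.03], [0.08, 0.155, 0.09], [0.102, 0.194, 0.16], [0.102, 0.194, 0.22], [0.102, 0.194, 0.225]], dr=[[0, 0, -0.05], [0, 0, -0.05], [0, 0, -0.05], [0, 0, -0.05], [0, 0, -0.05]], hand=[0.6, 0.6, 0.6, 0.6, 0.6])

```text
t: 22.15
ee_pos: [464.3, 282.4, 106.6]
ee_rot: [-0.003, 0.097, 0.995, -0.002]
contact_force: [-0.1, -1.0, 0.6]
grip_width: 0.602
finger_force: 0.0
```

jog_arm(delta_pos=[[0, 0, 0.02], [0, 0, 0.04], [0, 0, 0.06], [0, 0, 0.065], [0, 0, 0.065]], dr=[[0, 0, 0], [0, 0, 0], [0, 0, 0], [0, 0, 0], [0, 0, 0]], hand=[0.6, 0.6, 0.6, 0.45, 0.45])

```text
t: 22.57
ee_pos: [467.4, 281.7, 83.9]
ee_rot: [0.0, 0.1, 0.995, -0.0]
contact_force: [0.0, 0.3, 0.9]
grip_width: 0.472
finger_force: 0.0
```

```bash
python3 - <<'E'
from h import *
go([466.6,282.1,80.5],79)
E
```

```text
d [0.0023 0.0006 0.0085] dr [-0.0001  0.0001 -0.0073] dist 3.5 pos [467.4 281.7  83.9] F [0.  0.3 0.9] w 41.5 0.0 t 22.57
```

jog_arm(delta_pos=[[0.002, 0, 0.004], [0.002, 0, 0.008], [0.002, 0, 0.008], [0.002, 0, 0.008], [0.002, 0, 0.008]], dr=[[0, 0, 0], [0, 0, 0], [0, 0, 0], [0, 0, 0], [0, 0, 0]], hand=[0.3, 0.1, 0.1, 0.1, 0.1])

```text
t: 22.98
ee_pos: [466.5, 282.5, 80.9]
ee_rot: [0.0, 0.099, 0.995, 0.0]
contact_force: [0.5, -0.6, -0.4]
grip_width: 0.19
finger_force: 20.0
```

jog_arm(delta_pos=[[0, 0, 0], [0, 0, 0], [0, 0, 0]], dr=[[0, 0, 0], [0, 0, 0], [0, 0, 0]], hand=[0.1, 0.1, 0.1])

```text
t: 23.23
ee_pos: [466.5, 282.5, 80.9]
ee_rot: [0.0, 0.099, 0.995, 0.0]
contact_force: [-0.8, -0.2, 2.2]
grip_width: 0.191
finger_force: 20.0
```

```bash
python3 - <<'E'
from h import *
go([466.6,282.1,80.5],79)
E
```

```text
d [-0.0004 -0.0008  0.001 ] dr [ 0.0004  0.0002 -0.0063] dist 0.5 pos [466.5 282.5  80.9] F [-0.8 -0.2  2.2] w 16.8 20.0 t 23.23
```

jog_arm(delta_pos=[[0, 0, -0.05], [0, 0, -0.12], [0, 0, -0.2], [0, 0, -0.275], [0, 0, -0.275]], dr=[[0, 0, 0], [0, 0, 0], [0, 0, 0], [0, 0, 0], [0, 0, 0]], hand=[0.1, 0.1, 0.1, 0.1, 0.1])

```text
t: 23.65
ee_pos: [469.0, 284.5, 195.8]
ee_rot: [0.004, 0.099, 0.995, 0.003]
contact_force: [1.0, 0.4, -1.1]
grip_width: 0.192
finger_force: 20.0
```

jog_arm(delta_pos=[[-0.023, -0.078, 0], [-0.046, -0.156, 0], [-0.069, -0.233, 0], [-0.092, -0.311, 0], [-0.115, -0.389, 0]], dr=[[0, 0, -0.1], [0, 0, -0.2], [0, 0, -0.3], [0, 0, -0.4], [0, 0, -0.5]], hand=[0.1, 0.1, 0.1, 0.1, 0.1])

```text
t: 24.07
ee_pos: [480.4, 119.3, 190.1]
ee_rot: [-0.0, -0.165, 0.986, 0.0]
contact_force: [1.2, 0.3, -1.1]
grip_width: 0.192
finger_force: 20.0
```

jog_arm(delta_pos=[[0, 0, 0], [0, 0, 0], [0, 0, 0], [0, 0, 0], [0, 0, 0]], dr=[[0, 0, -0.1], [0, 0, -0.2], [0, 0, -0.3], [0, 0, -0.35], [0, 0, -0.35]], hand=[0.1, 0.1, 0.1, 0.1, 0.1])

```text
t: 24.48
ee_pos: [480.5, 120.4, 190.0]
ee_rot: [-0.0, -0.339, 0.941, 0.0]
contact_force: [-0.1, 1.7, -0.5]
grip_width: 0.191
finger_force: 20.0
```

```bash
python3 - <<'E'
from h import *
go([497.1,-40.5,190],129.8)
E
```

```text
d [ 2.248e-01 -3.363e-01 -2.000e-04] dr [ 0.0011 -0.0006 -0.0022] dist 161.8 pos [480.5 120.4 190. ] F [-0.1  1.7 -0.5] w 16.8 20.0 t 24.48
```

jog_arm(delta_pos=[[0.05, -0.075, 0], [0.1, -0.15, 0], [0.15, -0.225, 0], [0.2, -0.3, 0], [0.225, -0.336, 0]], dr=[[0, 0, 0], [0, 0, 0], [0, 0, 0], [0, 0, 0], [0, 0, 0]], hand=[0.1, 0.1, 0.1, 0.1, 0.1])

```text
t: 24.9
ee_pos: [496.6, -45.7, 189.8]
ee_rot: [-0.001, -0.335, 0.942, -0.001]
contact_force: [-0.5, -0.8, -0.1]
grip_width: 0.194
finger_force: 20.0
```

jog_arm(delta_pos=[[0, 0, 0.02], [0, 0, 0.04], [0, 0, 0.06], [0, 0, 0.08], [0, 0, 0.09]], dr=[[0, 0, 0], [0, 0, 0], [0, 0, 0], [0, 0, 0], [0, 0, 0]], hand=[0.1, 0.1, 0.1, 0.1, 0.1])

```text
t: 25.32
ee_pos: [496.5, -38.4, 153.3]
ee_rot: [-0.001, -0.34, 0.94, 0.001]
contact_force: [0.0, 0.5, -0.6]
grip_width: 0.195
finger_force: 20.0
```

jog_arm(delta_pos=[[0, 0, 0], [0, 0, 0]], dr=[[0, 0, 0], [0, 0, 0]], hand=[0.1, 0.1])

```text
t: 25.48
ee_pos: [497.0, -39.1, 154.3]
ee_rot: [-0.0, -0.34, 0.941, 0.0]
contact_force: [0.6, 0.8, -0.0]
grip_width: 0.191
finger_force: 20.0
```

```bash
python3 - <<'E'
from h import *
go([497.1,-40.5,150],129.8)
f=grab('wrist');s,R=st();hp=proj(f,[497.1,-40.5,100],True);tp=proj(f,s['ee_pos']+R@[0,0,44.4],True);print(hp,tp)
u,v=hp.astype(int);cv2.imwrite('pics/w7.png',cv2.resize(f['pixels'][v-50:v+50,u-50:u+50,::-1],(500,500),interpolation=2))
E
```

```text
d [ 0.0021 -0.0027  0.0108] dr [ 0.0008 -0.0001 -0.0014] dist 4.5 pos [497.  -39.1 154.3] F [ 0.6  0.8 -0. ] w 16.8 20.0 t 25.48
[319.3118245  262.92206984] [320.69719768 271.04683231]
```

View pics/w7.png

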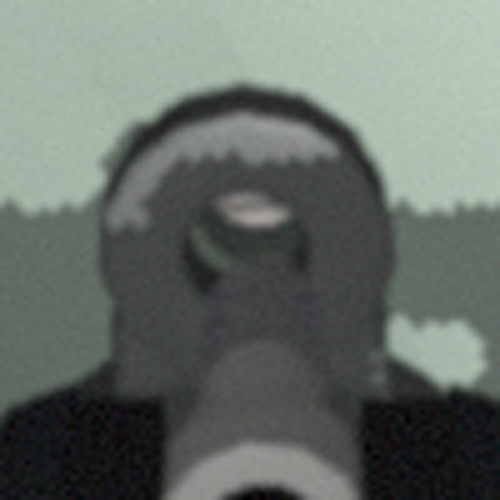

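The hole centre is at about crop x 245 and the screw axis at 263, so I shift about 1.6 mm along −y and 1 mm along +x, then lower.

jog_arm(delta_pos=[[0.003, -0.004, 0], [0.003, -0.004, 0.003], [0.003, -0.004, 0.006], [0.003, -0.004, 0.01], [0.003, -0.004, 0.015]], dr=[[0, 0, 0], [0, 0, 0], [0, 0, 0], [0, 0, 0], [0, 0, 0]], hand=[0.1, 0.1, 0.1, 0.1, 0.1])

```text
t: 25.95
ee_pos: [497.4, -42.2, 148.6]
ee_rot: [0.0, -0.339, 0.941, 0.0]
contact_force: [-0.1, -0.7, -0.8]
grip_width: 0.193
finger_force: 20.0
```

jog_arm(delta_pos=[[0, 0, 0], [0, 0, 0]], dr=[[0, 0, 0], [0, 0, 0]], hand=[0.1, 0.1])

```text
t: 26.12
ee_pos: [497.2, -42.1, 148.5]
ee_rot: [-0.0, -0.339, 0.941, 0.0]
contact_force: [-0.8, -0.2, -0.9]
grip_width: 0.193
finger_force: 20.0
```

```bash
python3 - <<'E'
from h import *
go([496.5,-40.9,138],129.8)
E
```

```text
d [-0.0006  0.0033  0.0262] dr [ 0.0004 -0.     -0.003 ] dist 10.6 pos [497.2 -42.1 148.5] F [-0.8 -0.2 -0.9] w 17.0 20.0 t 26.12
```

jog_arm(delta_pos=[[-0.0015, 0.0017, 0.004], [-0.0015, 0.0017, 0.01], [-0.0015, 0.0017, 0.015], [-0.0015, 0.0017, 0.018], [-0.0015, 0.0017, 0.018]], dr=[[0, 0, 0], [0, 0, 0], [0, 0, 0], [0, 0, 0], [0, 0, 0]], hand=[0.1, 0.1, 0.1, 0.1, 0.1])

```text
t: 26.53
ee_pos: [497.1, -41.2, 141.1]
ee_rot: [-0.0, -0.339, 0.941, 0.0]
contact_force: [0.3, 0.4, -0.9]
grip_width: 0.196
finger_force: 20.0
```

jog_arm(delta_pos=[[0, 0, 0.004], [0, 0, 0.008], [0, 0, 0.008], [0, 0, 0.008]], dr=[[0, 0, 0], [0, 0, 0], [0, 0, 0], [0, 0, 0]], hand=[0.1, 0.1, 0.1, 0.1])

```text
t: 26.87
ee_pos: [497.2, -41.2, 138.1]
ee_rot: [-0.0, -0.339, 0.941, 0.0]
contact_force: [0.2, -0.6, -0.8]
grip_width: 0.188
finger_force: 20.0
```

The end is in the ear hole with no force.

jog_arm(delta_pos=[[0, 0, 0.007], [0, 0, 0.014], [0, 0, 0.02], [0, 0, 0.026], [0, 0, 0.026]], dr=[[0, 0, 0], [0, 0, 0], [0, 0, 0], [0, 0, 0], [0, 0, 0]], hand=[0.1, 0.1, 0.1, 0.1, 0.1])

```text
t: 27.28
ee_pos: [497.0, -41.2, 127.3]
ee_rot: [-0.0, -0.339, 0.941, 0.0]
contact_force: [-0.6, -0.3, -0.9]
grip_width: 0.19
finger_force: 20.0
```

jog_arm(delta_pos=[[0, 0, 0.005], [0, 0, 0.01], [0, 0, 0.01]], dr=[[0, 0, 0], [0, 0, 0], [0, 0, 0]], hand=[0.1, 0.1, 0.1])

```text
t: 27.53
ee_pos: [497.1, -41.2, 123.5]
ee_rot: [-0.0, -0.339, 0.941, 0.0]
contact_force: [0.7, -0.0, -0.6]
grip_width: 0.193
finger_force: 20.0
```

jog_arm(delta_pos=[[0, 0, 0.01], [0, 0, 0.02], [0, 0, 0.03], [0, 0, 0.04], [0, 0, 0.04]], dr=[[0, 0, 0], [0, 0, 0], [0, 0, 0], [0, 0, 0], [0, 0, 0]], hand=[0.1, 0.1, 0.1, 0.1, 0.1])

```text
t: 27.95
ee_pos: [496.8, -41.2, 106.9]
ee_rot: [-0.001, -0.339, 0.941, 0.0]
contact_force: [0.5, -0.1, 0.1]
grip_width: 0.194
finger_force: 20.0
```

jog_arm(delta_pos=[[0, 0, 0.004], [0, 0, 0.007], [0, 0, 0.007]], dr=[[0, 0, 0], [0, 0, 0], [0, 0, 0]], hand=[0.1, 0.1, 0.1])

```text
t: 28.2
ee_pos: [497.3, -41.1, 104.9]
ee_rot: [0.0, -0.339, 0.941, 0.0]
contact_force: [0.3, -1.1, -0.4]
grip_width: 0.195
finger_force: 20.0
```

jog_arm(delta_pos=[[0, 0, 0], [0, 0, 0], [0, 0, 0], [0, 0, 0], [0, 0, 0]], dr=[[0, 0, 0], [0, 0, 0], [0, 0, 0], [0, 0, 0], [0, 0, 0]], hand=[0.2, 0.3, 0.5, 0.5, 0.5])

```text
t: 28.62
ee_pos: [497.4, -41.2, 105.1]
ee_rot: [0.0, -0.339, 0.941, 0.0]
contact_force: [0.4, 0.1, -0.9]
grip_width: 0.478
finger_force: 0.0
```

jog_arm(delta_pos=[[0, 0, -0.02], [0, 0, -0.06], [0, 0, -0.12], [0, 0, -0.2], [0, 0, -0.24]], dr=[[0, 0, 0], [0, 0, 0], [0, 0, 0], [0, 0, 0], [0, 0, 0]], hand=[0.5, 0.5, 0.5, 0.5, 0.5])

```text
t: 29.03
ee_pos: [498.2, -40.8, 204.2]
ee_rot: [0.002, -0.339, 0.941, -0.0]
contact_force: [1.0, 0.2, -0.1]
grip_width: 0.504
finger_force: 0.0
```

```bash
python3 - <<'E'
from h import *
go([590,-15,205],129.8)
E
```

```text
d [-0.2179 -0.0969 -0.0012] dr [-0.0014  0.0028 -0.0026] dist 95.4 pos [498.2 -40.8 204.2] F [ 1.   0.2 -0.1] w 44.4 0.0 t 29.03
```

jog_arm(delta_pos=[[-0.09, -0.04, -0.03], [-0.17, -0.076, -0.03], [-0.218, -0.097, -0.03], [-0.218, -0.097, -0.03], [-0.218, -0.097, -0.03]], dr=[[0, 0, 0], [0, 0, 0], [0, 0, 0], [0, 0, 0], [0, 0, 0]], hand=[0.6, 0.6, 0.6, 0.6, 0.6])

```text
t: 29.45
ee_pos: [589.4, -14.9, 213.2]
ee_rot: [0.0, -0.339, 0.941, 0.0]
contact_force: [0.1, 0.0, -0.2]
grip_width: 0.601
finger_force: 0.0
```

jog_arm(delta_pos=[[0, 0, 0], [0, 0, 0]], dr=[[0, 0, 0], [0, 0, 0]], hand=[0.6, 0.6])

```text
t: 29.62
ee_pos: [587.8, -16.2, 213.0]
ee_rot: [-0.001, -0.339, 0.941, 0.0]
contact_force: [-0.6, -0.7, 0.5]
grip_width: 0.6
finger_force: 0.0
```

```bash
python3 - <<'E'
from h import *
f=grab('wrist');g=grab('side')
u,v=proj(f,[535,-8,112],True).astype(int);a=f['pixels'][max(v-90,0):v+90,max(u-90,0):u+90,::-1]
U,V=proj(g,[535,-8,110]).astype(int);b=g['pixels'][V-45:V+45,U-45:U+45,::-1]
print(u,v,U,V,[proj(f,p,True).round(1) for p in([526,40.7,112],[497.2,-41.2,112],[526,40.7,130],[497.2,-41.2,130])])
cv2.imwrite('pics/fin.png',np.hstack([cv2.resize(a,(400,400),interpolation=2),cv2.resize(b,(400,400),interpolation=2)]));go([590,-15,215])
E
```

```text
379 190 293 248 [array([437.9, 225.2]), array([379.5, 116.2]), array([445.7, 232.2]), array([384.1, 115.3])]
d [-0.0052 -0.0009 -0.0047] dr [0. 0. 0.] dist 2.8 pos [588.2 -16.1 213.1] F [0.6 0.6 0.5] w 52.6 0.0 t 29.72
```

View pics/fin.png

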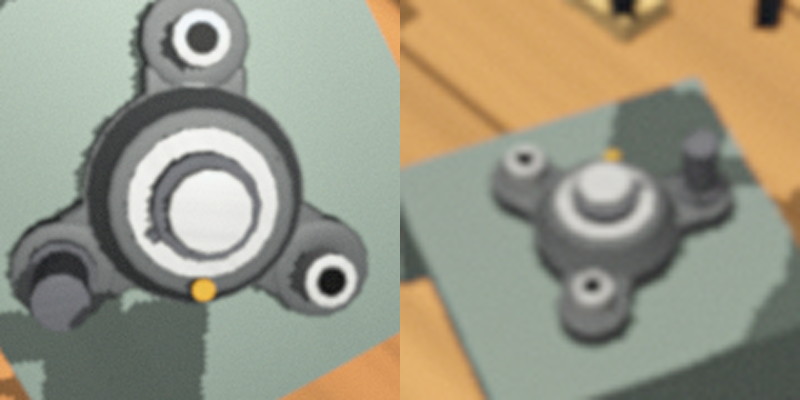

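The final view shows both screw heads at px (380,117) and (438,227), where seated heads should appear, and the drift standing on its ear. I hand the job in.

```bash
python3 -c "
from h import *
print(manip.sign_off())"
```

```text
the job is handed in; nothing more can be done
None
```

I handed the job in at about 30 s: the drift stands seated in one ear with the flange drawn into line, both cap screws are down in the other two ears, and everything is released; the judge's verdict was not shown.

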